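Clip the key paddle into the snap hook

TASK

Clip the washroom key paddle onto the snap hook on the counter stand: lead its steel eye over the hook's nose and press it down gently against the sprung gate until it has passed inside and the gate has snapped shut behind it, then lower it near the bottom of the hook. Before you let go, tug the paddle up lightly but firmly against the closed gate to check that it holds, then lower it and leave it hanging from the hook. While you hold it keep the paddle level and never force it, so that it does not twist in your grip, and leave the order pad, gel bottle and cups where they stand.

Things in the scene. Friction and masses are not known exactly. Their poses are not given: they have to be found in the camera images.
- paddle: Wooden key paddle lying flat, 48 to 84 g: a block 80 x 34 x 18 mm (x, y, z), brass key inlaid on top, round steel eye on its +x end. Origin: centre of the block's underside; x runs along the block to the eye, z up. The eye lies in the block's mid plane (bore along z), joined by a 12 mm ferrule.
- eye (a point): Centre of the paddle's eye, 63 mm from the paddle's origin along its x and 9 mm up. The ring is 5 mm round steel, 25 mm bore, 35 mm outside; the centre line of its far bar lies 15 mm further along x.
- stand: Steel stand fixed to the counter: base 100 mm across, 13 mm high, 12 mm post. Origin: centre of the underside, z up. A 6 mm steel snap hook on an 18 mm sleeve sits on its -x side (robot side), in its x-z plane, open upward: nose an upright bar centred at x = -47 mm, shank's inner face at x = -14 mm, throat 30 mm wide between. The sleeve is clamped at a height that varies and is not measured.
- throat (a point): Point fixed to the stand at x = -37, z = 200 mm: the gate's centre line when the hook is clamped lowest. Hook and gate are really 0 to 28 mm higher: feel or look. Nose tip 10 mm above the gate's line. Best entry: eye level, paddle pointing away from the post, nose through the bore, the eye's far bar over this point (eye centre at x = -52 mm). The clamp does not slip; press or pull under 12 N.
- bend (a point): Point fixed to the stand at x = -29, z = 143 mm: top of the hook's bottom bend when clamped lowest (0 to 28 mm higher, as the gate). A level eye slips past the gate's end about 20 to 35 mm below its first touch of the gate, and meets the bend about 52 to 58 mm below it; lower it well down before the tug. Once released, the paddle swings down and hangs by its eye from the bend.
- gate (a joint): Angle of the sprung gate, a 5 mm steel bar hinged at the shank (x = -14 mm) and reaching to the nose; rad, 0 shut, growing as its end is pushed down into the hook, to 1.35. Pressed by the eye it starts at 1 to 2 N, lets the eye by at some 0.7 to 1 rad and 2 to 4 N, then snaps shut. It cannot open upward: tug on it with 2.5 N or more, under 12 N, the held paddle within 0.12 rad of level.
- order_pad: White paper order pad 142 x 92 x 16 mm lying on the counter, a bystander. Origin at the centre of its underside.
- gel_bottle: Small white hand-gel bottle with a blue band, 40 mm wide, 99 mm high, standing upright, a bystander. Origin at the centre of its underside.
- cups: Two stacked white porcelain cups, 82 mm wide, 89 mm high, a bystander. Origin at the centre of the underside.
Things that resemble listed ones, but are neither listed nor needed, are in the scene too. What is shaped like the paddle but purple is not meant.

How it is judged (in metres and radians):
On the way, in this order (a step that is already met when the one before it is completed fails the run):
1. The eye is inside the hook, well below the gate, and the gate has snapped shut above it (y of eye in the frame of stand between -0.011 and 0.011 m and x of eye in the frame of stand between -0.062 and -0.036 m and z of eye in the frame of stand between 0.125 and 0.19 m and value of joint gate below 0.12 rad), for 0.1 s.
2. The held paddle is tugged up against the closed gate with at least 2.5 N (y of eye in the frame of stand between -0.011 and 0.011 m and x of eye in the frame of stand between -0.062 and -0.036 m and z of eye in the frame of stand between 0.19 and 0.24 m and value of joint gate below 0.12 rad and contact force between paddle and stand above 2.5 N and contact force between the fingers and paddle above 1 N), for 0.1 s.
At the end, for the whole second after the job is handed in: The paddle, released, hangs at rest (under 60 mm/s) from the hook: its eye within 11 mm of the hook's plane, 0 to 65 mm in front of the post's axis, 120 to 190 mm above the counter, the block's origin 30 to 150 mm up; the gate is shut (under 0.12 rad) (y of eye in the frame of stand between -0.011 and 0.011 m and x of eye in the frame of stand between -0.065 and 0 m and z of eye in the frame of stand between 0.12 and 0.19 m and value of joint gate below 0.12 rad and linear speed of paddle below 0.06 m/s and contact force between paddle and stand above 0.2 N and height (world z) of paddle between 0.03 and 0.15 m); the robot touches nothing.
It fails at once if The held paddle is pressed or pulled against hook or stand with 12 N or more (contact force between paddle and stand above 12 N and contact force between the fingers and paddle above 1 N).
It fails at once if The held paddle is tilted or twisted in the grip by more than 0.12 rad out of level (angle between paddle's own z axis and vertical above 0.12 rad and contact force between the fingers and paddle above 3 N).
It fails at once if The order pad, gel bottle or cups are moved by more than 30 mm (distance of any of order_pad, gel_bottle, cups from where it was at the start of the episode above 0.03 m).
It fails at once if The robot pushes the stand or hook with 15 N or more (contact force between any of the fingers, the arm and stand above 15 N).
It also fails if it takes over 72 s, if anything falls off the work surface, if the arm or the gripper's body presses on something with over 40 N, if the wrist force passes 120 N, or if a joint passes its speed limit or range.

ROBOT

A 6-joint arm with a two-finger parallel gripper is mounted at the origin on a cart in front of the work surface, level with it; the furniture and walls round the work are solid. World frame = base frame: x ahead of the robot, y to its left, z up, the work surface at z = 0. Lengths are in mm, angles in rad, forces in N, time in s.
With the tool pointing down it reaches from about 275 to 1000 mm from the base axis. Payload 8.4 kg.
Tool frame: the origin (TCP) lies between the finger pads; the fingertips stand r.tips_ahead ahead of it and the grasp point (between the pads) lies 6 mm ahead of it (r.tips_ahead is the distance from the TCP to the fingertips, in mm); z points along the fingers, y is the line along which they close (so a half turn about z gives the same grasp; the last joint's range is limited). The gripper opens to 85 mm and grips with 20 to 120 N. Pads are 22 mm wide; open, the fingers measure 114 mm over their backs; the gripper's body (76 mm by 85 mm) begins 54 mm behind the grasp point. The pads swing forward as they close: fully open they stand 13 mm farther back than shut.
Start: joints at [-1.213, 0.353, 1.633, -0, 1.155, -0.002], TCP at [220.053, -584.983, 256.281] pointing down, gripper open.
Joint ranges: [-2.63, 2.63], [-0.92, 2.1], [0.06, 2.66], [-1.3, 4.44], [0, 2.69], [-3.02, 3.02]. Speed limits (rad/s): [2.22, 2.22, 2.79, 3.14, 3.14, 3.14].

INTERFACE

Orientations are given as [roll, pitch, yaw] about the fixed x, y, z axes, in that order (R = Rz(yaw) Ry(pitch) Rx(roll)).
In Python, from rig import r gives the robot as it stands.
- The arm moves only by the tool carry_out, never from a script. Its arguments are lists of equal length, an entry for each row: "delta_pos": the shift along the tool's x, y, z in m, a list of three; "rot": the turn, a rotation vector about the tool's x, y, z in degrees, a list of three. A call has 1 to 8 rows; each row is the pose to reach, as a shift and turn from the pose commanded when the call began, along the tool's axes at that moment; what a row does not reach only later rows make up. A row lasts 1/8 s, in which the tool goes at most 62.5 mm and 10.7 degrees, less where a joint would pass 70% of its speed; a pose out of reach is approached as far as the arm can. A call with a gripper value outside its range is refused whole. "claw" is the finger opening in m, from 0 to 0.0854, set as the call begins (left out, the last holds). The fingers move at their own pace and stop on an object; "grip_force" is the grip in N (left out, the last holds). Time passes only in rows, so rows that repeat a pose let the fingers close. It gives the time, the measured TCP pose, the force, the opening and the grip force at its end, in the units of the state.
- r.sense(): the state, without advancing time (a new reading comes with each control period).
- r.grab_frame(name): name is "side" or "top" or "wrist"; returns the picture (400x640x3 uint8, blue, green, red); there is no depth.
- r.camera_info(name): a dict with "fx", "fy", "cx", "cy" (pixels), "pose" (4x4, takes a point from camera to world coordinates); the wrist camera has in their place "hand_eye" (4x4, takes a point from camera to tool coordinates, whose origin is the TCP and whose axes are the flange's). Camera axes: x right, y down, z forward; pixel columns grow to the right and rows downward; lengths in mm; the calibration is good to about 2 mm. A picture is of the moment at which its call begins: read the wrist's pose just before it. camera_info takes no time and is no camera call.
- r.sign_off(): hands the job in; it is judged then, once.
Trained networks look in the newest picture that a camera, given by its name, has taken for a name from the list of things; names that differ only in an ending like _2 or _b are one class to them, and where a whole thing is asked for, a point or a joint stands for the part that bears it (a point fixed in the world has none). Each returns a list of dicts, best first, with "p" (0 to 1); they miss things now and then, are a little off and sometimes report something else, mostly with a low value. They report only what shows in the picture. A call takes as long as a camera call. They do not tell look-alikes from the thing itself.
- r.recognise(thing, camera): "box" ([left, top, right, bottom] in pixels, round what is visible of it).
- r.cut_out(thing, camera): "mask" (400x640 bool, what is visible of it) and "box" ([left, top, right, bottom] in pixels, round what is visible of it).
The state is a dict: "clock": time; "qpos": joint angles; "qvel": joint speeds; "joint_efforts": joint torques, N m; "eef_pos": TCP position; "tcp_rot": TCP orientation; "contact_force": force on the tool from outside, world axes, zero at the start; "wrist_torque": the same for the moment, N m; "opening": opening from 0.0 (shut) to 1.0 (fully open); "grasp_force": force on a finger pad.
Only numpy, scipy, OpenCV 4.12 (cv2) and the standard library are available. Lean on these libraries where they do the work, as an engineer would, in place of code of your own. Each camera call takes 0.05 s, during which the arm holds its last target. There are 200 camera calls.

## Working session

There is one attempt and no reset: what is moved stays moved. The work goes in short steps, Python scripts to look and compute and a tool call to move; the robot and the scene stay as the last step left them, time stands still between calls to the robot, and variables do not carry over. Pictures are saved under pics/ and viewed, at most 10 in all, crops included, and the job is handed in when it is done.

Besides the shell and the picture viewer there is one more tool, called as name(argument=value, ...) on one line, values as JSON. carry_out: Moves the arm, as the interface text tells. Its arguments: {"type":"object","properties":{"delta_pos":{"type":"array","items":{"type":"array","items":{"type":"number"}}},"rot":{"type":"array","items":{"type":"array","items":{"type":"number"}}},"claw":{"type":"number"},"grip_force":{"type":"number"}},"required":["delta_pos","rot"]}

```bash
mkdir -p pics; ls
python3 - <<'E'
from rig import r
import cv2,numpy as np
np.set_printoptions(precision=4,suppress=True)
print(r.sense(), r.tips_ahead)
ims=[]
for c in("side","top"):
    im=r.grab_frame(c);cv2.imwrite(f"pics/{c}0.png",im)
    print(c,r.camera_info(c))
    for t in("paddle","stand","order_pad","gel_bottle","cups"):
        print(t,[(np.round(d["box"]).tolist(),round(d["p"],2)) for d in r.recognise(t,c)])
print(r.camera_info("wrist"))
E
```

```text
pics
{'clock': 0.0, 'qpos': array([-1.2134,  0.3537,  1.6341, -0.    ,  1.1552, -0.0024]), 'qvel': array([ 0.    , -0.0001,  0.0003, -0.0018, -0.0011, -0.0001]), 'joint_efforts': array([ -0.0007, -60.525 , -34.2065,  -0.0001,   0.0091,   0.    ]), 'eef_pos': array([ 219.8921, -584.5663,  255.5543]), 'tcp_rot': array([-3.1402,  0.    ,  0.3598]), 'contact_force': array([ 1.1315, -0.9957,  0.4181]), 'wrist_torque': array([-0.0333, -0.0004, -0.0103]), 'grasp_force': 0.0, 'opening': 0.9954718254032466} 25.0
side {'fx': 518.6428886148016, 'fy': 518.6428886148016, 'cx': 319.09416001885154, 'cy': 198.28675923796447, 'pose': array([[    0.9225,    -0.1864,     0.3379,   -17.2627],
       [   -0.3858,    -0.4216,     0.8206, -1429.7334],
       [   -0.0105,    -0.8874,    -0.4609,   913.1271],
       [    0.    ,     0.    ,     0.    ,     1.    ]])}
paddle [([343.0, 320.0, 377.0, 343.0], 0.84), ([298.0, 261.0, 319.0, 277.0], 0.48)]
stand [([308.0, 155.0, 335.0, 212.0], 0.62)]
order_pad [([284.0, 213.0, 302.0, 234.0], 0.72)]
gel_bottle [([306.0, 204.0, 314.0, 235.0], 0.66)]
cups []
top {'fx'
[... 257 characters left out ...]
6.5187],
       [   0.    ,    0.    ,    0.    ,    1.    ]])}
paddle [([349.0, 215.0, 364.0, 242.0], 0.73), ([444.0, 209.0, 460.0, 235.0], 0.59)]
stand [([241.0, 152.0, 274.0, 184.0], 0.71)]
order_pad [([263.0, 200.0, 295.0, 246.0], 0.94)]
gel_bottle [([289.0, 188.0, 306.0, 203.0], 0.46)]
cups [([159.0, 196.0, 189.0, 221.0], 0.79), ([290.0, 185.0, 305.0, 201.0], 0.18)]
{'fx': 354.2597170401233, 'fy': 354.2597170401233, 'cx': 321.9746218897288, 'cy': 206.9079227141352, 'hand_eye': array([[   0.0005,   -0.9601,   -0.2796,   69.3955],
       [   1.    ,    0.0009,   -0.0012,    1.2204],
       [   0.0014,   -0.2796,    0.9601, -117.8647],
       [   0.    ,    0.    ,    0.    ,    1.    ]])}
```

Run:
```python
import cv2,numpy as np
a=cv2.imread("pics/top0.png")[130:290,140:480];a=cv2.resize(a,(800,376),interpolation=cv2.INTER_CUBIC)
cv2.imwrite("pics/t1.png",a)
b=cv2.imread("pics/side0.png")[140:360,230:430];b=cv2.resize(b,(545,600),interpolation=cv2.INTER_CUBIC)
cv2.imwrite("pics/s1.png",b)
```

```text
(no output)
```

View pics/t1.png

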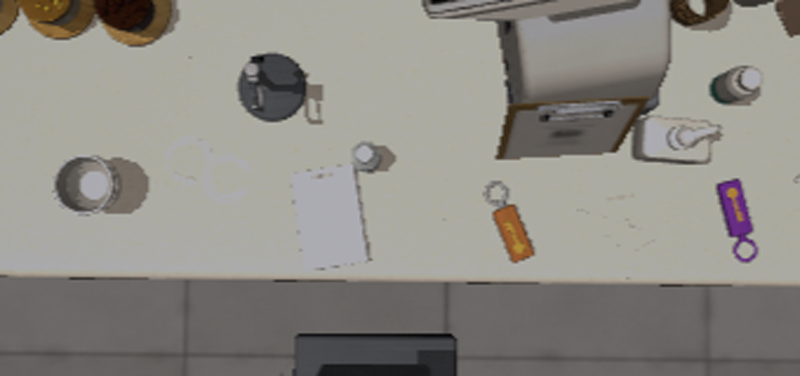

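View pics/s1.png

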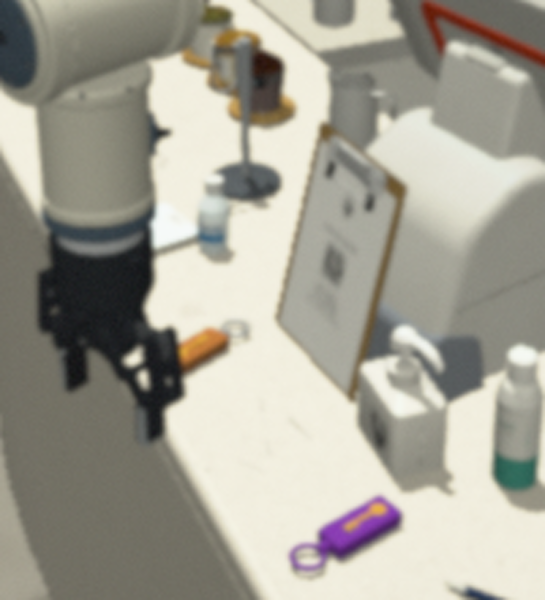

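Candidates for the paddle: the orange paddle (top px ~358,228, eye ~351,212) and the purple look-alike (~452,222). I choose the orange one. The stand is at ~(256,167), the gel bottle at (296,196), the pad at (279,223) and the cups at (175,208).

```bash
cat > h.py <<'E'
from rig import r
import cv2,numpy as np
from scipy.spatial.transform import Rotation as R
np.set_printoptions(precision=4,suppress=True)
def tool():
    s=r.sense();T=np.eye(4);T[:3,:3]=R.from_euler('xyz',s['tcp_rot']).as_matrix();T[:3,3]=s['eef_pos'];return T
def cam(n,T=None):
    i=r.camera_info(n);P=i['pose'] if 'pose' in i else (tool() if T is None else T)@i['hand_eye'];return i,P
def toplane(n,px,z,T=None):
    i,P=cam(n,T);px=np.atleast_2d(px).astype(float)
    d=np.c_[(px[:,0]-i['cx'])/i['fx'],(px[:,1]-i['cy'])/i['fy'],np.ones(len(px))]@P[:3,:3].T
    return P[:3,3]+d*((z-P[2,3])/d[:,2])[:,None]
def proj(n,X,T=None):
    i,P=cam(n,T);q=(np.atleast_2d(X)-P[:3,3])@P[:3,:3]
    return np.c_[q[:,0]/q[:,2]*i['fx']+i['cx'],q[:,1]/q[:,2]*i['fy']+i['cy']]
def orange(im):
    h=cv2.cvtColor(im,cv2.COLOR_BGR2HSV);return cv2.inRange(h,(5,120,90),(22,255,255))
E
python3 - <<'E'
from h import *
im=cv2.imread("pics/top0.png");m=orange(im);m[:205]=0;m[250:]=0;m[:,:330]=0;m[:,380:]=0
y,x=np.nonzero(m);X=toplane("top",np.c_[x,y],18)[:,:2]
c=X.mean(0);u,s,v=np.linalg.svd(X-c);a=v[0]*np.sign(v[0][0])
print("paddle",c,np.degrees(np.arctan2(a[1],a[0])),np.ptp((X-c)@v.T,axis=0))
print("eye",toplane("top",(351,212),9))
print("stand base",toplane("top",(255.6,167.4),13))
for n,p,z in(("pad",(279,223),16),("gel",(296,196),90),("cups",(175,208),80)):print(n,toplane("top",p,z))
E
```

```text
paddle [ 418.9679 -218.8501] 23.676479577613005 [77.0283 32.9089]
eye [[ 475.5437 -196.2288    9.    ]]
stand base [[623.0937 130.3801  13.    ]]
pad [[435.3445  47.5186  16.    ]]
gel [[524.083  -11.3081  90.    ]]
cups [[480.6632 379.0655  80.    ]]
```

```bash
cat >> h.py <<'E'
def goto(p,yaw):
    "shift (m, tool axes) and turn (deg about tool z) to a tool-down pose"
    T=tool();G=R.from_euler('xyz',[np.pi,0,yaw])
    print("delta",T[:3,:3].T@(np.array(p)-T[:3,3])/1000,"rot",np.degrees((R.from_matrix(T[:3,:3]).inv()*G).as_rotvec()))
E
python3 - <<'E'
from h import *
goto([432.7,-212.8,220],.36+np.radians(85))
E
```

```text
delta [ 0.3301 -0.2735  0.0363] rot [ -0.0005  -0.0005 -85.0116]
```

carry_out(delta_pos=[[0.33,-0.273,0.036],[0.33,-0.273,0.036],[0.33,-0.273,0.036],[0.33,-0.273,0.036],[0.33,-0.273,0.036],[0.33,-0.273,0.036],[0.33,-0.273,0.036],[0.33,-0.273,0.036]], rot=[[0,0,-85],[0,0,-85],[0,0,-85],[0,0,-85],[0,0,-85],[0,0,-85],[0,0,-85],[0,0,-85]], claw=0.08)

```text
clock: 1.6
eef_pos: [434.2, -210.2, 220.2]
tcp_rot: [3.141, -0.001, 1.854]
contact_force: [-0.2, 0.8, 0.9]
opening: 0.941
grasp_force: 0.0
```

Run:
```python
from h import *
s=r.sense();print(s['eef_pos'],s['tcp_rot'],s['qpos'],s['clock'])
goto([432.7,-212.8,220],np.radians(203.7))
```

```text
[ 434.2147 -210.1853  220.1819] [ 3.1412 -0.0005  1.8537] [-0.4544  0.1728  1.9674  0.0008  1.0015 -0.7377] 1.6
delta [-0.0021 -0.0022  0.0002] rot [  0.0439  -0.0031 -97.4887]
```

carry_out(delta_pos=[[0,0,0],[0,0,0],[0,0,0],[0,0,0],[0,0,0],[0,0,0],[0,0,0],[0,0,0]], rot=[[0,0,-85],[0,0,-85],[0,0,-85],[0,0,-85],[0,0,-85],[0,0,-85],[0,0,-85],[0,0,-85]])

```text
clock: 2.6
eef_pos: [432.9, -213.3, 220.4]
tcp_rot: [-3.141, 0.0, -2.95]
contact_force: [-0.5, -0.0, -0.6]
opening: 0.934
grasp_force: 0.0
```

carry_out(delta_pos=[[0,0,0],[0,0,0],[0,0,0]], rot=[[0,0,-8],[0,0,-13],[0,0,-13]])

```text
clock: 2.98
eef_pos: [432.8, -213.3, 220.4]
tcp_rot: [-3.141, 0.0, -2.73]
contact_force: [-0.6, 0.9, 0.3]
opening: 0.939
grasp_force: 0.0
```

Run:
```python
from h import *
T=tool();s=r.sense();print(s['eef_pos'],s['tcp_rot'],s['qpos'],s['clock'])
im=r.grab_frame("wrist");cv2.imwrite("pics/w1.png",im)
m=orange(im);n,l,st,ce=cv2.connectedComponentsWithStats(m);k=1+np.argmax(st[1:,4]);print(st[k])
y,x=np.nonzero(l==k);h=cv2.convexHull(np.c_[x,y].astype(np.int32))[:,0]
X=toplane("wrist",h,18,T)[:,:2].astype(np.float32);print(cv2.minAreaRect(X))
```

```text
[ 432.8149 -213.2926  220.3768] [-3.1414  0.0001 -2.7301] [-0.461   0.1725  1.9672  0.      1.0016 -2.4433] 2.975
[ 304  124   36   86 2827]
((418.08758544921875, -221.08505249023438), (77.84400177001953, 31.65715217590332), 22.797521591186523)
```

View pics/w1.png

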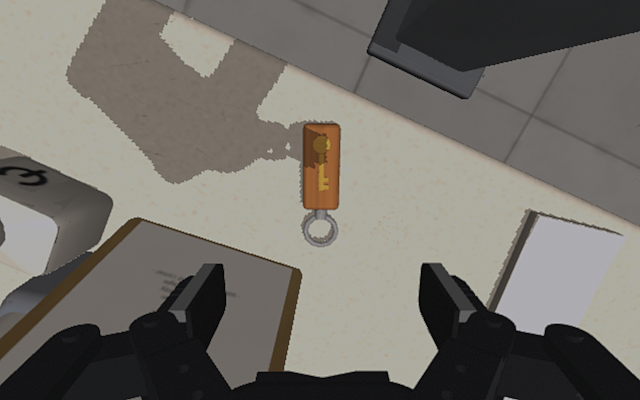

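The wrist picture shows the orange paddle block at (321,167) with its steel eye at (320,229), which confirms the choice. A clipboard edge runs from (135,218) to (300,268), so I check its clearance.

Run:
```python
from h import *
print(toplane("wrist",[(300,268),(135,218),(320,229)],0), toplane("wrist",[(320,229)],9))
y=np.radians(22.8);u=np.array([np.cos(y),np.sin(y)]);v=np.array([-u[1],u[0]])
g=np.array([418.3,-220.8])+15*u;print("fingers",g+57*v,g-57*v)
goto([*g,60],y+np.pi);goto([*g,27],y+np.pi)
```

```text
[[ 526.7939 -198.1684    0.    ]
 [ 542.0031 -370.8811    0.    ]
 [ 478.7713 -196.1894    0.    ]] [[ 475.7997 -197.4379    9.    ]]
fingers [ 410.0396 -162.4411] [ 454.2163 -267.5335]
delta [ 0.0014 -0.0012  0.1604] rot [-0.0101  0.0101  0.7031]
delta [ 0.0014 -0.0012  0.1934] rot [-0.0101  0.0101  0.7031]
```

carry_out(delta_pos=[[0.001,-0.001,0.05],[0.001,-0.001,0.1],[0.001,-0.001,0.15],[0.001,-0.001,0.175],[0.001,-0.001,0.19],[0.001,-0.001,0.193],[0.001,-0.001,0.193],[0.001,-0.001,0.193]], rot=[[0,0,0.7],[0,0,0.7],[0,0,0.7],[0,0,0.7],[0,0,0.7],[0,0,0.7],[0,0,0.7],[0,0,0.7]], claw=0.06)

```text
clock: 4.03
eef_pos: [433.0, -214.9, 28.3]
tcp_rot: [-3.14, 0.001, -2.742]
contact_force: [0.1, -0.3, -0.2]
opening: 0.704
grasp_force: 0.0
```

carry_out(delta_pos=[[0,0,0],[0,0,0],[0,0,0],[0,0,0],[0,0,0],[0,0,0],[0,0,0],[0,0,0]], rot=[[0,0,0],[0,0,0],[0,0,0],[0,0,0],[0,0,0],[0,0,0],[0,0,0],[0,0,0]], claw=0.02, grip_force=90)

```text
clock: 5.03
eef_pos: [432.7, -214.8, 28.3]
tcp_rot: [-3.141, 0.001, -2.742]
contact_force: [-2.6, 0.7, 12.2]
opening: 0.373
grasp_force: 89.6
```

carry_out(delta_pos=[[0,0,-0.005],[0,0,-0.02],[0,0,-0.06],[0,0,-0.11],[0,0,-0.16],[0,0,-0.2],[0,0,-0.2],[0,0,-0.2]], rot=[[0,0,0],[0,0,0],[0,0,0],[0,0,0],[0,0,0],[0,0,0],[0,0,0],[0,0,0]])

```text
clock: 6.02
eef_pos: [431.8, -214.4, 227.3]
tcp_rot: [3.142, -0.0, -2.742]
contact_force: [-1.0, -0.4, -0.8]
opening: 0.373
grasp_force: 89.6
```

Run:
```python
from h import *
s=r.sense();print(s['eef_pos'],s['contact_force'],s['wrist_torque'],s['opening'],s['grasp_force'])
goto([430,110,330],np.pi)
```

```text
[ 431.825  -214.3507  227.2661] [-1.0115 -0.3654 -0.7923] [-0.0012  0.0229 -0.0246] 0.3734048467160552 89.59441781044006
delta [-0.1246  0.2995 -0.1027] rot [ 0.0023 -0.0011 22.9118]
```

carry_out(delta_pos=[[-0.015,0.035,-0.02],[-0.035,0.085,-0.05],[-0.055,0.135,-0.08],[-0.077,0.185,-0.1],[-0.1,0.235,-0.103],[-0.115,0.28,-0.103],[-0.125,0.3,-0.103],[-0.125,0.3,-0.103]], rot=[[0,0,3],[0,0,7],[0,0,11],[0,0,15],[0,0,19],[0,0,23],[0,0,23],[0,0,23]])

```text
clock: 7.02
eef_pos: [429.9, 111.4, 328.8]
tcp_rot: [-3.141, -0.003, -3.14]
contact_force: [-0.2, -0.3, -0.4]
opening: 0.369
grasp_force: 89.7
```

Run:
```python
from h import *
T=tool();s=r.sense();print(s['eef_pos'],s['tcp_rot'],s['clock'])
im=r.grab_frame("wrist");cv2.imwrite("pics/w2.png",im)
t=r.grab_frame("top");cv2.imwrite("pics/top2.png",t)
si=r.grab_frame("side");cv2.imwrite("pics/side2.png",si)
b=np.full((600,800,3),255,np.uint8)
b[:400,:640]=im
b[400:600,:320]=cv2.resize(t[145:195,225:305],(320,200),interpolation=cv2.INTER_CUBIC)
b[400:600,330:690]=cv2.resize(si[140:220,270:414],(360,200),interpolation=cv2.INTER_CUBIC)
cv2.imwrite("pics/m2.png",b)
```

```text
[429.874  111.431  328.8153] [-3.1409 -0.0029 -3.1403] 7.025
```

View pics/m2.png

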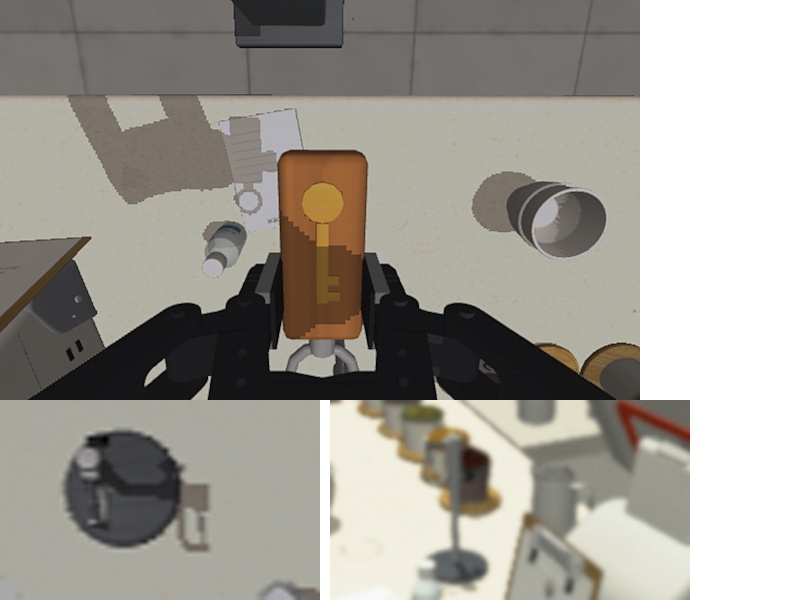

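The wrist picture shows the paddle held straight and level, with the gripper hiding the hook. I turn 90° so the camera can see the hook from the side.

Run:
```python
from h import *
print(r.sense()['qpos'])
goto([500,60,345],np.pi/2)
```

```text
[ 0.2464 -0.0077  1.9072 -0.0004  1.244  -1.3226]
delta [-0.0698 -0.0495 -0.0157] rot [-0.1179 -0.0422 89.908 ]
```

carry_out(delta_pos=[[-0.02,-0.02,-0.016],[-0.04,-0.03,-0.016],[-0.06,-0.04,-0.016],[-0.07,-0.05,-0.016],[-0.07,-0.05,-0.016],[-0.07,-0.05,-0.016],[-0.07,-0.05,-0.016],[-0.07,-0.05,-0.016]], rot=[[0,0,10],[0,0,20],[0,0,30],[0,0,40],[0,0,50],[0,0,60],[0,0,70],[0,0,80]])

```text
clock: 8.18
eef_pos: [500.4, 58.9, 345.9]
tcp_rot: [-3.141, 0.0, 1.736]
contact_force: [0.1, -0.4, -1.0]
opening: 0.37
grasp_force: 89.7
```

carry_out(delta_pos=[[0,0,0],[0,0,0],[0,0,0]], rot=[[0,0,8],[0,0,10],[0,0,10]])

```text
clock: 8.55
eef_pos: [500.5, 59.6, 346.1]
tcp_rot: [-3.141, 0.0, 1.571]
contact_force: [0.4, -0.6, -0.2]
opening: 0.371
grasp_force: 89.7
```

Run:
```python
from h import *
T=tool();np.save("T3.npy",T);print(T[:3,3],r.sense()['tcp_rot'])
im=r.grab_frame("wrist");cv2.imwrite("pics/w3.png",im)
print([(d["box"],d["p"]) for d in r.recognise("stand","wrist")])
```

```text
[500.4646  59.6476 346.1147] [-3.1413  0.0001  1.5705]
[([386.2, 59.7, 523.3, 142.2], 0.61)]
```

View pics/w3.png

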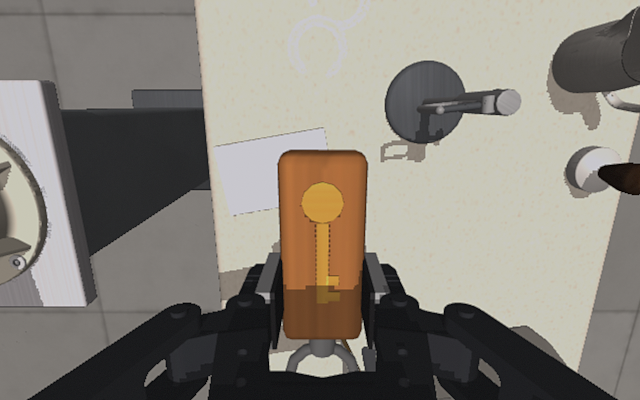

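The stand's base is at (425,102), the post top at (508,102) and the hook runs left to ~(440,108). I zoom in there and fit.

Run:
```python
from h import *
im=cv2.imread("pics/w3.png");T=np.load("T3.npy")
c=cv2.resize(im[50:150,380:530],(780,520),interpolation=cv2.INTER_CUBIC);cv2.imwrite("pics/c3.png",c)
print(toplane("wrist",(425,102),13,T),toplane("wrist",[(386,102),(465,102),(425,61),(425,143)],13,T))
```

```text
[[624.5673 131.7111  13.    ]] [[577.0005 131.7001  13.    ]
 [673.3353 131.7225  13.    ]
 [620.7987 178.24    13.    ]
 [628.5756  82.2237  13.    ]]
```

View pics/c3.png

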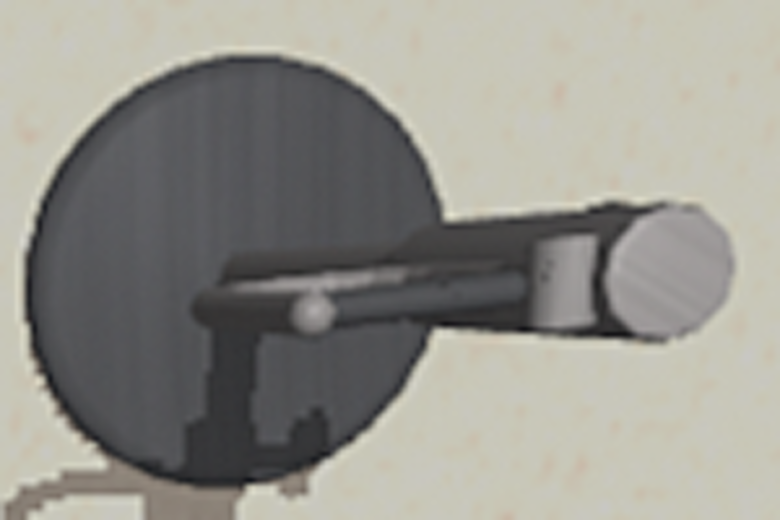

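Run:
```python
from h import *
T=np.load("T3.npy");b=toplane("wrist",(425.2,102.1),13,T)[0]
for z in range(205,245,5):
    n=toplane("wrist",(440,108.7),z,T)[0];d=b[:2]-n[:2];
    s=toplane("wrist",(380+525/5.2,50+305/5.2),z-10,T)[0];e=s[:2]-n[:2]
    print(z,n,np.hypot(*d),np.degrees(np.arctan2(d[1],d[0])),"gate",np.hypot(*e),np.degrees(np.arctan2(e[1],e[0])))
for z in(250,280,300,320):print(z,toplane("wrist",(509.2,101.9),z,T)[0])
```

```text
205 [582.3162 125.9489 205.    ] 42.877777025049674 7.56548704658352 gate 33.11928143064157 -0.12023349483916795
210 [580.7205 126.0039 210.    ] 44.45306062555221 7.224493954937132 gate 32.56294849854126 -0.12360966235567118
215 [579.1249 126.0589 215.    ] 46.02981094287276 6.906851669757108 gate 32.00661568343591 -0.12710319766867537
220 [577.5293 126.1138 220.    ] 47.6078822463533 6.610258714443189 gate 31.450282991534316 -0.13072032920646479
225 [575.9337 126.1688 225.    ] 49.18714739255693 6.332704296115923 gate 30.893950429492364 -0.13446773403497667
230 [574.338  126.2237 230.    ] 50.76749496813924 6.072424133775201 gate 30.337618004454285 -0.13835257899315076
235 [572.7424 126.2787 235.    ] 52.34882694150282 5.827864049087302 gate 29.781285724097792 -0.14238256643835975
240 [571.1468 126.3337 240.    ] 53.93105672106947 5.597649784238978 gate 29.224953596685456 -0.14656598521707087
250 [607.6199 130.2457 250.    ]
280 [592.4851 130.0424 280.    ]
300 [582.3952 129.9068 300.    ]
320 [572.3053 129.7713 320.    ]
```

Run:
```python
from h import *
from scipy.optimize import least_squares
T=np.load("T3.npy");im=cv2.imread("pics/w3.png")
m=orange(im);n,l,st,ce=cv2.connectedComponentsWithStats(m);k=1+np.argmax(st[1:,4])
y,x=np.nonzero(l==k);h=cv2.convexHull(np.c_[x,y].astype(np.int32))[:,0]
X=toplane("wrist",h,T[2,3]-10.3,T);L=((X-T[:3,3])@T[:3,:3])[:,:2].astype(np.float32);print("block in tool",cv2.minAreaRect(L),L.min(0),L.max(0))
z=lambda u,v:(380+u/5.2,50+v/5.2)
obs=np.array([(425.2,102.1),z(672,270),z(312,307),z(525,288)])
def mod(p):
    x,y,yaw,h,H=p;c,s=np.cos(yaw),np.sin(yaw)
    f=lambda a,zz:[x+c*a,y+s*a,zz]
    return np.array([f(0,13),f(0,H),f(-47,210+h),f(-17,200+h)])
f=least_squares(lambda p:np.r_[(proj("wrist",mod(p),T)-obs).ravel(),(p[0]-624)/3,(p[1]-131)/3,(p[3]-14)/14],[624,131,.1,14,230])
print(f.x,np.degrees(f.x[2]),f.fun)
print("top px",proj("top",mod(f.x)))
x,y,yaw=f.x[:3];u=np.array([np.cos(yaw),np.sin(yaw)]);e=f.x[:2]-52*u;print("eye target",e,"tcp",e-48*u)
```

```text
block in tool ((13.617950439453125, -1.0218677520751953), (32.25557327270508, 78.18425750732422), 89.8296890258789) [-25.4829 -17.2045] [52.6952 15.1132]
[624.3406 130.4815   0.1011  11.758  216.8931] 5.790451929428762 [-0.4674  0.9502 -0.0006 -0.0409  0.8742  0.2815 -0.6704 -0.8385  0.1135
 -0.1728 -0.1601]
top px [[255.5772 167.0346]
 [246.9512 159.6187]
 [248.0052 175.24  ]
 [247.6635 165.509 ]]
eye target [572.6059 125.2352] tcp [524.8508 120.3925]
```

carry_out(delta_pos=[[0,0,0],[0,0,0],[0,0,0],[0,0,0],[0,0,0],[0,0,0],[0,0,0],[0,0,0]], rot=[[0,0,-10],[0,0,-20],[0,0,-30],[0,0,-40],[0,0,-50],[0,0,-60],[0,0,-70],[0,0,-80]])

```text
clock: 9.65
eef_pos: [500.5, 60.3, 346.3]
tcp_rot: [-3.142, -0.0, 2.973]
contact_force: [-1.0, 0.4, -0.9]
opening: 0.375
grasp_force: 89.7
```

carry_out(delta_pos=[[0,0,0],[0,0,0],[0,0,0],[0,0,0]], rot=[[0,0,-9],[0,0,-15.7],[0,0,-15.7],[0,0,-15.7]])

```text
clock: 10.15
eef_pos: [500.6, 60.3, 346.3]
tcp_rot: [-3.142, 0.0, -3.046]
contact_force: [0.2, 0.5, -0.7]
opening: 0.367
grasp_force: 89.7
```

Run:
```python
from h import *
print(r.sense()['tcp_rot'],r.sense()['qpos'],r.sense()['clock']);goto([524.1,120.3,285],np.pi+.1)
```

```text
[-3.1416  0.     -3.0456] [ 0.1169  0.0823  1.7758 -0.      1.2834 -1.5499] 10.15
delta [-0.0292  0.0575  0.0613] rot [-0.0005  0.0024 -0.2278]
```

carry_out(delta_pos=[[-0.01,0.02,0],[-0.02,0.04,0.005],[-0.029,0.0575,0.02],[-0.029,0.0575,0.04],[-0.029,0.0575,0.055],[-0.029,0.0575,0.061],[-0.029,0.0575,0.061],[-0.029,0.0575,0.061]], rot=[[0,0,-0.2],[0,0,-0.2],[0,0,-0.2],[0,0,-0.2],[0,0,-0.2],[0,0,-0.2],[0,0,-0.2],[0,0,-0.2]])

```text
clock: 11.15
eef_pos: [524.2, 120.3, 285.9]
tcp_rot: [3.141, 0.001, -3.04]
contact_force: [0.7, -0.1, -0.9]
opening: 0.367
grasp_force: 89.7
```

Run:
```python
from h import *
T=tool();np.save("T4.npy",T);s=r.sense();print(s['eef_pos'],s['tcp_rot'],s['contact_force'])
t=r.grab_frame("top");si=r.grab_frame("side");im=r.grab_frame("wrist")
b=np.full((600,800,3),255,np.uint8)
b[:300,:400]=cv2.resize(t[145:190,220:280],(400,300),interpolation=cv2.INTER_CUBIC)
b[:300,400:]=cv2.resize(si[130:220,260:380],(400,300),interpolation=cv2.INTER_CUBIC)
b[300:,:600]=cv2.resize(im[280:400,200:440],(600,300),interpolation=cv2.INTER_CUBIC)
cv2.imwrite("pics/m4.png",b);goto([524.1,120.3,260],np.pi+.1)
```

```text
[524.1786 120.3088 285.9313] [ 3.1415  0.0011 -3.0404] [ 0.6665 -0.0956 -0.933 ]
delta [ 0.     -0.      0.0259] rot [0.007  0.0615 0.0713]
```

View pics/m4.png

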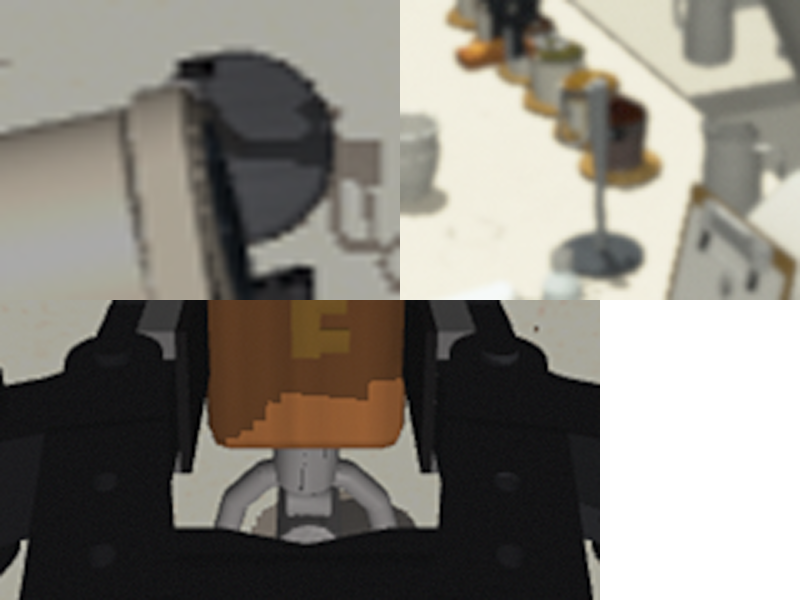

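The wrist crop shows the nose ball inside the bore, near wrist px (324,376). The side view shows the post with no visible hook, so I check against the fitted model.

Run:
```python
from h import *
T=np.load("T4.npy");x,y,yaw=624.34,130.48,.1011
f=lambda a,z:[x+np.cos(yaw)*a,y+np.sin(yaw)*a,z]
P=[f(-47,222),f(-47,160),f(-17,212),f(0,217),f(0,13)]
print(proj("wrist",P[:1],T));p=proj("side",P);print(p)
si=r.grab_frame("side");c=p[0]
print(cv2.cvtColor(si,cv2.COLOR_BGR2GRAY)[int(c[1])-3:int(c[1])+22,int(c[0])-6:int(c[0])+22])
```

```text
[[324.119 325.313]]
[[306.3682 153.9798]
 [306.752  170.3132]
 [314.0608 154.9814]
 [318.3217 152.7247]
 [318.9389 204.0708]]
[[131 136 137 139 140 140 140 139 139 140 136 126 121 120 132 150 179 206
  218 221 223 226 230 232 235 236 236 237]
 [131 138 143 146 149 149 150 148 148 146 140 130 122 118 125 132 147 166
  179 186 188 197 208 218 226 232 235 237]
 [128 138 143 147 149 150 150 152 152 149 139 128 120 118 119 122 127 144
  157 158 150 151 166 180 202 223 233 236]
 [127 137 143 145 149 149 152 154 155 145 131 120 116 116 117 120 133 151
  162 158 149 139 135 141 165 201 226 235]
 [124 135 143 147 149 149 153 162 158 142 122 114 113 117 117 126 140 155
  164 162 155 143 127 120 135 171 215 232]
 [123 134 141 146 148 151 157 166 161 138 118 110 108 112 122 135 147 150
  147 147 141 128 114 108 115 152 204 229]
 [124 131 139 146 149 151 156 156 142 117 106 102 101 104 113 130 140 137
  125 122 115 106  99  94 106 147 198 225]
 [127 133 141 144 149 154 155 146 122  98  88  86  89  92  95 107 116 119
  111 105 101  94  86  83  97 134 179 211]
 [131 131 139 144 149 152 155 142 113 
[... 1251 characters left out ...]
237 238 238 236 231 211 165 129 123 125 123 121 125 134 138 135 123 106
  101 102 102  88  75  60  44  33  37  46]
 [238 237 238 237 231 209 160 125 116 120 117 114 115 123 130 133 120 103
  100 103 101  90  78  64  49  33  38  46]
 [238 238 238 237 232 217 175 136 117 116 115 111 110 118 127 126 112 100
  100 102 101  90  76  62  46  39  41  50]
 [237 238 238 238 235 228 207 169 138 125 126 128 120 120 122 119 105  98
   99 103 100  90  77  62  52  49  53  58]
 [238 238 238 237 237 235 227 210 185 163 151 147 137 125 117 108 101 100
  102 103 101  91  78  69  62  63  63  65]
 [237 237 237 237 237 237 235 231 223 210 192 180 162 140 125 113 103 100
  101 104  99  90  79  71  70  68  70  67]]
```

carry_out(delta_pos=[[-0.0015,0,0.008],[-0.0015,0,0.016],[-0.0015,0,0.024],[-0.0015,0,0.03],[-0.0015,0,0.03],[-0.0015,0,0.03]], rot=[[0,0,0],[0,0,0],[0,0,0],[0,0,0],[0,0,0],[0,0,0]])

```text
clock: 12.1
eef_pos: [525.4, 120.5, 255.4]
tcp_rot: [3.142, 0.0, -3.04]
contact_force: [0.7, 0.6, -1.2]
opening: 0.372
grasp_force: 89.7
```

carry_out(delta_pos=[[0,0,0.001],[0,0,0.002],[0,0,0.003],[0,0,0.004],[0,0,0.005],[0,0,0.006],[0,0,0.006]], rot=[[0,0,0],[0,0,0],[0,0,0],[0,0,0],[0,0,0],[0,0,0],[0,0,0]])

```text
clock: 12.98
eef_pos: [525.2, 120.5, 249.2]
tcp_rot: [-3.142, -0.0, -3.04]
contact_force: [0.2, 0.0, -1.0]
opening: 0.371
grasp_force: 89.7
```

carry_out(delta_pos=[[0,0,0.001],[0,0,0.002],[0,0,0.003],[0,0,0.004],[0,0,0.005],[0,0,0.006],[0,0,0.006]], rot=[[0,0,0],[0,0,0],[0,0,0],[0,0,0],[0,0,0],[0,0,0],[0,0,0]])

```text
clock: 13.85
eef_pos: [525.2, 120.5, 243.2]
tcp_rot: [-3.142, -0.0, -3.04]
contact_force: [0.3, 0.4, -1.0]
opening: 0.372
grasp_force: 89.7
```

carry_out(delta_pos=[[0,0,0.001],[0,0,0.002],[0,0,0.003],[0,0,0.004],[0,0,0.004]], rot=[[0,0,0],[0,0,0],[0,0,0],[0,0,0],[0,0,0]])

```text
clock: 14.48
eef_pos: [525.2, 120.5, 239.2]
tcp_rot: [-3.142, -0.0, -3.04]
contact_force: [-0.1, -0.3, -1.5]
opening: 0.368
grasp_force: 89.7
```

carry_out(delta_pos=[[0,0,0.001],[0,0,0.002],[0,0,0.003],[0,0,0.004],[0,0,0.004]], rot=[[0,0,0],[0,0,0],[0,0,0],[0,0,0],[0,0,0]])

```text
clock: 15.1
eef_pos: [525.2, 120.5, 235.2]
tcp_rot: [-3.142, -0.0, -3.04]
contact_force: [0.1, 0.1, -0.8]
opening: 0.374
grasp_force: 89.7
```

carry_out(delta_pos=[[0,0,0.001],[0,0,0.002],[0,0,0.003],[0,0,0.004],[0,0,0.004]], rot=[[0,0,0],[0,0,0],[0,0,0],[0,0,0],[0,0,0]])

```text
clock: 15.72
eef_pos: [525.2, 120.5, 231.2]
tcp_rot: [3.142, -0.0, -3.04]
contact_force: [0.2, 0.1, -0.9]
opening: 0.37
grasp_force: 89.7
```

carry_out(delta_pos=[[0,0,0.001],[0,0,0.002],[0,0,0.003],[0,0,0.004],[0,0,0.004]], rot=[[0,0,0],[0,0,0],[0,0,0],[0,0,0],[0,0,0]])

```text
clock: 16.35
eef_pos: [525.3, 120.5, 227.3]
tcp_rot: [3.142, 0.0, -3.04]
contact_force: [-0.6, 0.3, 1.4]
opening: 0.374
grasp_force: 89.8
```

Run:
```python
from h import *
T=tool();np.save("T5.npy",T);s=r.sense();print(s['eef_pos'],s['contact_force'],s['wrist_torque'])
im=r.grab_frame("wrist");si=r.grab_frame("side")
b=np.full((600,800,3),255,np.uint8)
b[:300,:400]=cv2.resize(si[135:180,285:345],(400,300),interpolation=cv2.INTER_CUBIC)
b[300:,:600]=cv2.resize(im[280:400,200:440],(600,300),interpolation=cv2.INTER_CUBIC)
cv2.imwrite("pics/m5.png",b)
x,y,yaw=624.34,130.48,.1011
f=lambda a,z:[x+np.cos(yaw)*a,y+np.sin(yaw)*a,z]
print(proj("wrist",[f(-47,222),f(-14,212),f(0,217)],T))
```

```text
[525.2642 120.5283 227.2994] [-0.6178  0.32    1.3811] [-0.0322  0.0171  0.0128]
[[324.786  404.6616]
 [324.3943 442.7736]
 [324.3926 474.846 ]]
```

View pics/m5.png

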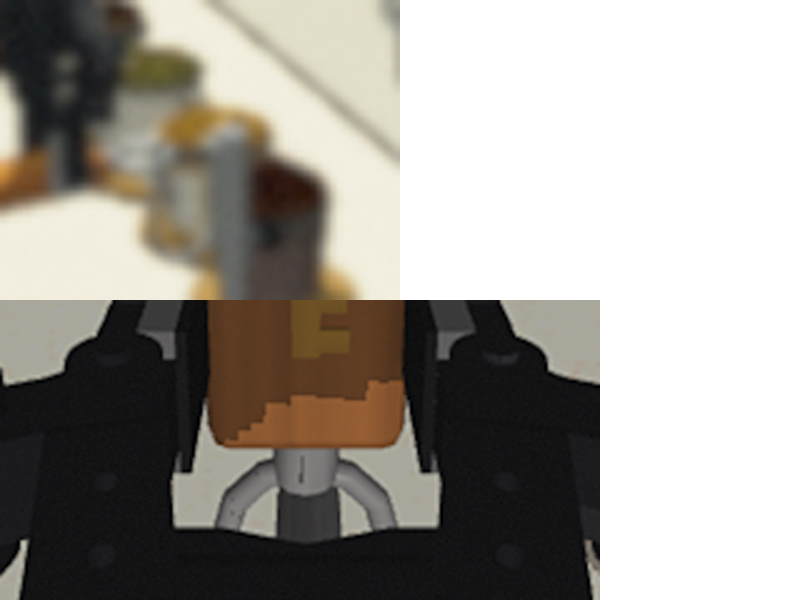

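Run:
```python
from h import *
im=r.grab_frame("wrist");g=cv2.cvtColor(im,cv2.COLOR_BGR2GRAY)
print(g[340:378:2,296:352:2])
T=tool();x,y,yaw=624.34,130.48,.1011
f=lambda a,z:[x+np.cos(yaw)*a,y+np.sin(yaw)*a,z]
print(proj("wrist",[f(-47,205),f(-47,195),f(-47,180),f(-14,180),f(-9,150),f(0,150)],T))
for i in range(4):s=r.sense();r.grab_frame("top");print(s['contact_force'],s['wrist_torque'])
```

```text
[[163 163 164 164 163 164 153  61  86 102 111 116 122 125 122 122 122 116
  105  78 153 163 162 163 164 163 163 164]
 [167 167 166 167 171 176 156  61  88 103 114 120 112 114 124 124 124 118
  105  78 157 174 169 168 166 167 167 167]
 [166 167 169 157 105  60  40  69  88 104 115 121 102 131 125 124 123 117
  104  82  50  76 110 167 167 166 167 166]
 [165 170 160  56  67  77  87  73  89 105 116 122 101 130 125 123 123 116
  102  84  91  82  71  61 160 168 166 166]
 [173 139  49  72  99 104 110  85  90 105 116 122 102 131 125 123 121 116
  102  92 113 108 105  93  68 157 171 166]
 [108  49  83  97 117 122 128 101  90 106 117 124  87 122 125 122 122 115
   99 122 141 132 122 113  97  65 130 172]
 [ 54  87 104 114 123 126 127 111  91 108 119 125  69 131 125 122 121 114
   97 121 130 135 134 126 115 100  66 119]
 [ 90 106 117 123 126 121 117 127  77 112 119 123 129 129 123 122 121 116
   81 100 114 119 128 133 128 117 103  73]
 [108 117 123 125 119 123 168 171  32  72 113 128 131 132 128 126 110  75
   54  45 163 111 115 126 133 130 119 106]
 [118 124 126 117 139 171 169 134  40  48  44  
[... 758 characters left out ...]
 174  89 115]
 [102 132 155 180 174 171 172 102  47  49  50  51  52  51  54  59  57  58
   58  57 113 173 171 176 159 133  97  39]
 [ 16   9   5  17  80 108 129  83  51  53  51  51  52  52  54  58  59  61
   62  52  87 110  59  17   5  10  19  14]
 [ 18  20  20  19  17  15  13  13  18  25  33  39  48  50  49  46  39  28
   17  18  13  16  16  17  19  20  22  21]]
[[324.5051 375.5117]
 [324.3475 360.9577]
 [324.1406 341.8401]
 [323.9908 391.2301]
 [323.6723 361.9315]
 [323.6421 373.3142]]
[ 0.1858 -1.1491  0.914 ] [-0.0122 -0.0438  0.0002]
[-0.4123 -0.0522  0.5141] [-0.0244 -0.0383 -0.0637]
[ 0.1661 -0.6703  0.7371] [-0.0116 -0.017   0.0502]
[-0.3964 -0.129   0.5502] [ 0.0484 -0.0319  0.0006]
```

carry_out(delta_pos=[[0,0,0.001],[0,0,0.001]], rot=[[0,0,0],[0,0,0]])

```text
clock: 16.95
eef_pos: [525.3, 120.5, 226.2]
tcp_rot: [3.142, -0.0, -3.04]
contact_force: [-0.6, 0.3, 0.8]
opening: 0.374
grasp_force: 89.8
```

Run:
```python
from h import *
for i in range(4):s=r.sense();r.grab_frame("top");print(s['eef_pos'][2],s['contact_force'],s['wrist_torque'])
```

```text
226.2229498676958 [-0.5893  0.2885  0.7775] [ 0.0013 -0.068   0.0221]
226.23169495996444 [-0.1883  0.2918  0.0555] [-0.0206 -0.0482  0.0575]
226.2532046545441 [-0.8152 -0.0806  0.7336] [ 0.0222 -0.0122  0.0142]
226.25322694985272 [-0.0373  0.1162  1.2315] [-0.0038 -0.0077 -0.0107]
```

The contact is soft: about 1.6 N both before and after a further 1 mm. So this is the gate and not the rigid nose tip, and I continue gently.

carry_out(delta_pos=[[0,0,0.001],[0,0,0.002],[0,0,0.003],[0,0,0.004],[0,0,0.005],[0,0,0.005]], rot=[[0,0,0],[0,0,0],[0,0,0],[0,0,0],[0,0,0],[0,0,0]])

```text
clock: 17.9
eef_pos: [525.4, 120.5, 221.3]
tcp_rot: [3.142, 0.0, -3.04]
contact_force: [0.0, -0.0, 2.3]
opening: 0.375
grasp_force: 89.8
```

carry_out(delta_pos=[[0,0,0.001],[0,0,0.002],[0,0,0.003],[0,0,0.004],[0,0,0.005],[0,0,0.005]], rot=[[0,0,0],[0,0,0],[0,0,0],[0,0,0],[0,0,0],[0,0,0]])

```text
clock: 18.65
eef_pos: [525.1, 120.5, 216.1]
tcp_rot: [-3.142, -0.0, -3.04]
contact_force: [0.6, -0.7, 0.5]
opening: 0.373
grasp_force: 89.9
```

Run:
```python
from h import *
for i in range(3):s=r.sense();im=r.grab_frame("wrist");print(s['eef_pos'],s['contact_force'],s['wrist_torque'])
g=cv2.cvtColor(im,cv2.COLOR_BGR2GRAY);print(g[354:378:3,302:346:2])
```

```text
[525.1344 120.4836 216.1479] [ 0.5944 -0.7039  0.5316] [ 0.0103 -0.0921  0.0041]
[525.1071 120.4782 216.1756] [ 0.0873 -0.5397  1.6782] [ 0.0251 -0.1436 -0.0232]
[525.1443 120.4786 216.2256] [-1.0299 -1.0134  0.6014] [-0.0134 -0.0974 -0.0258]
[[121 126 122 114 120  97 103 119 122 128 129 124 122 121 113 126 112 112
  119 129 134 126]
 [124 116 147 170 168 169 147  76  97 102 136 111  98  76  28 163 168 171
  140 106 122 130]
 [141 171 167 166 166 168 143  43  49  51  51  53  58  58  48 153 169 166
  167 163 128 111]
 [168 167 166 167 171 115  44  50  49  53  52  53  58  57  58  51 110 170
  166 167 168 164]
 [167 167 167 166 168  34  49  49  50  53  51  54  58  57  57  57  44 160
  167 166 167 168]
 [166 166 165 170 114  45  51  50  50  52  52  53  57  58  57  59  54 122
  169 166 168 167]
 [180 174 170 173 103  46  50  49  49  51  51  53  58  58  58  58  56 113
  174 176 179 159]
 [ 14   6   1  28  53  37  45  50  53  53  53  54  61  59  50  44  30  31
    3   8  12  13]]
```

carry_out(delta_pos=[[0,0,0.001],[0,0,0.002],[0,0,0.003],[0,0,0.004],[0,0,0.005],[0,0,0.006],[0,0,0.006]], rot=[[0,0,0],[0,0,0],[0,0,0],[0,0,0],[0,0,0],[0,0,0],[0,0,0]])

```text
clock: 19.68
eef_pos: [525.1, 120.5, 210.1]
tcp_rot: [-3.142, -0.0, -3.04]
contact_force: [-0.4, 0.3, 1.6]
opening: 0.37
grasp_force: 89.9
```

carry_out(delta_pos=[[0,0,0.001],[0,0,0.002],[0,0,0.003],[0,0,0.004],[0,0,0.005],[0,0,0.005]], rot=[[0,0,0],[0,0,0],[0,0,0],[0,0,0],[0,0,0],[0,0,0]])

```text
clock: 20.42
eef_pos: [525.0, 120.5, 205.1]
tcp_rot: [-3.142, -0.001, -3.04]
contact_force: [-1.2, -1.3, 1.9]
opening: 0.376
grasp_force: 89.9
```

carry_out(delta_pos=[[0,0,0.001],[0,0,0.002],[0,0,0.003],[0,0,0.004],[0,0,0.005],[0,0,0.005]], rot=[[0,0,0],[0,0,0],[0,0,0],[0,0,0],[0,0,0],[0,0,0]])

```text
clock: 21.18
eef_pos: [524.4, 120.4, 199.7]
tcp_rot: [-3.141, -0.002, -3.04]
contact_force: [-3.5, 0.1, -1.3]
opening: 0.368
grasp_force: 89.7
```

Run:
```python
from h import *
for i in range(3):s=r.sense();r.grab_frame("wrist");print(s['eef_pos'],s['contact_force'],s['wrist_torque'])
```

```text
[524.3521 120.3533 199.6631] [-3.4599  0.0976 -1.3495] [-0.12    0.6353 -0.0017]
[524.8505 120.4445 199.8713] [-0.8931 -0.1934 -1.1867] [-0.0041 -0.0287  0.0096]
[525.484  120.5615 200.1923] [ 0.7799 -1.0261 -0.1838] [-0.0145  0.0119 -0.0163]
```

The eye slipped past the gate and it snapped shut at TCP z≈200, 28 mm below first touch. I now lower well down.

carry_out(delta_pos=[[0,0,0.003],[0,0,0.006],[0,0,0.009],[0,0,0.012],[0,0,0.015],[0,0,0.016],[0,0,0.016],[0,0,0.016]], rot=[[0,0,0],[0,0,0],[0,0,0],[0,0,0],[0,0,0],[0,0,0],[0,0,0],[0,0,0]])

```text
clock: 22.32
eef_pos: [525.3, 120.5, 184.4]
tcp_rot: [3.142, 0.0, -3.04]
contact_force: [0.1, -0.4, 0.1]
opening: 0.371
grasp_force: 89.7
```

Run:
```python
from h import *
F=[]
for i in range(4):s=r.sense();r.grab_frame("wrist");F.append(np.r_[s['contact_force'],s['wrist_torque']])
print(s['eef_pos'],np.mean(F,0))
im=orange(r.grab_frame("wrist"));y,x=np.nonzero(im);print(x.min(),x.max(),y.min(),y.max())
m=orange(cv2.imread("pics/w3.png"));y,x=np.nonzero(m);print(x.min(),x.max(),y.min(),y.max())
```

```text
[525.3082 120.5307 184.4078] [ 0.266   0.1828 -0.6825  0.0348  0.0206 -0.0013]
279 639 155 399
278 366 152 338
```

carry_out(delta_pos=[[0,0,-0.004],[0,0,-0.009],[0,0,-0.014],[0,0,-0.019],[0,0,-0.024],[0,0,-0.028],[0,0,-0.028]], rot=[[0,0,0],[0,0,0],[0,0,0],[0,0,0],[0,0,0],[0,0,0],[0,0,0]])

```text
clock: 23.45
eef_pos: [525.4, 120.6, 212.6]
tcp_rot: [3.141, 0.001, -3.04]
contact_force: [-1.1, 0.0, 0.4]
opening: 0.372
grasp_force: 89.7
```

carry_out(delta_pos=[[0,0,-0.001],[0,0,-0.002],[0,0,-0.003],[0,0,-0.003]], rot=[[0,0,0],[0,0,0],[0,0,0],[0,0,0]])

```text
clock: 23.95
eef_pos: [525.3, 120.5, 215.3]
tcp_rot: [3.142, 0.0, -3.04]
contact_force: [-0.5, 0.4, -0.4]
opening: 0.37
grasp_force: 89.7
```

carry_out(delta_pos=[[0,0,-0.001],[0,0,-0.001]], rot=[[0,0,0],[0,0,0]])

```text
clock: 24.2
eef_pos: [525.3, 120.5, 216.4]
tcp_rot: [3.142, 0.0, -3.04]
contact_force: [-0.1, 0.0, -0.5]
opening: 0.369
grasp_force: 89.7
```

carry_out(delta_pos=[[0,0,-0.001],[0,0,-0.001]], rot=[[0,0,0],[0,0,0]])

```text
clock: 24.45
eef_pos: [525.3, 120.5, 217.4]
tcp_rot: [3.142, 0.0, -3.04]
contact_force: [0.1, -0.1, -0.6]
opening: 0.369
grasp_force: 89.7
```

carry_out(delta_pos=[[0,0,-0.001],[0,0,-0.001]], rot=[[0,0,0],[0,0,0]])

```text
clock: 24.7
eef_pos: [525.2, 120.5, 218.3]
tcp_rot: [3.142, -0.0, -3.04]
contact_force: [-0.0, -0.1, -2.0]
opening: 0.372
grasp_force: 89.7
```

carry_out(delta_pos=[[0,0,-0.0005],[0,0,-0.0005]], rot=[[0,0,0],[0,0,0]])

```text
clock: 24.95
eef_pos: [525.2, 120.5, 218.7]
tcp_rot: [-3.142, -0.0, -3.04]
contact_force: [0.6, -0.2, -3.0]
opening: 0.376
grasp_force: 89.5
```

```bash
cat > f.py <<'E'
from h import *
F=[]
for i in range(4):s=r.sense();r.grab_frame("wrist");F.append(np.r_[s['contact_force'],s['wrist_torque']])
print(s['clock'],s['eef_pos'],np.mean(F,0))
E
python3 f.py
```

```text
25.1 [525.1787 120.4687 218.645 ] [ 0.524  -0.0758 -2.4056  0.0249  0.0837 -0.0228]
```

carry_out(delta_pos=[[0,0,-0.0005],[0,0,-0.001],[0,0,-0.001]], rot=[[0,0,0],[0,0,0],[0,0,0]])

```text
clock: 25.52
eef_pos: [525.1, 120.5, 219.5]
tcp_rot: [-3.142, -0.0, -3.04]
contact_force: [1.0, 0.0, -5.7]
opening: 0.37
grasp_force: 89.7
```

```bash
python3 f.py
```

```text
25.675 [525.1129 120.4457 219.5765] [ 1.4431  0.1674 -6.3119  0.0211  0.1493  0.0136]
```

carry_out(delta_pos=[[0,0,0.005],[0,0,0.012],[0,0,0.019],[0,0,0.026],[0,0,0.033],[0,0,0.039],[0,0,0.041],[0,0,0.042]], rot=[[0,0,0],[0,0,0],[0,0,0],[0,0,0],[0,0,0],[0,0,0],[0,0,0],[0,0,0]])

```text
clock: 26.72
eef_pos: [525.3, 120.6, 177.7]
tcp_rot: [3.142, 0.0, -3.04]
contact_force: [0.4, -0.4, -1.0]
opening: 0.377
grasp_force: 90.1
```

```bash
python3 f.py
```

```text
26.875 [525.3921 120.5447 177.9666] [ 0.3169 -0.2572 -0.6789  0.0195 -0.0002 -0.0097]
```

carry_out(delta_pos=[[0,0,0.001],[0,0,0.002],[0,0,0.002]], rot=[[0,0,0],[0,0,0],[0,0,0]])

```text
clock: 27.3
eef_pos: [525.2, 120.5, 175.7]
tcp_rot: [-3.142, -0.0, -3.04]
contact_force: [0.1, -0.2, -0.3]
opening: 0.371
grasp_force: 90.1
```

Release now, opening wide and then backing straight up.

carry_out(delta_pos=[[0,0,0],[0,0,0],[0,0,0],[0,0,0],[0,0,0],[0,0,0],[0,0,0],[0,0,0]], rot=[[0,0,0],[0,0,0],[0,0,0],[0,0,0],[0,0,0],[0,0,0],[0,0,0],[0,0,0]], claw=0.08)

```text
clock: 28.3
eef_pos: [525.3, 120.5, 175.8]
tcp_rot: [3.142, 0.0, -3.04]
contact_force: [-0.2, 0.5, 0.6]
opening: 0.937
grasp_force: 0.0
```

carry_out(delta_pos=[[0.005,0,-0.01],[0.01,0,-0.03],[0.02,0,-0.06],[0.04,0,-0.1],[0.06,0,-0.14],[0.08,0,-0.17],[0.08,0,-0.17],[0.08,0,-0.17]], rot=[[0,0,0],[0,0,0],[0,0,0],[0,0,0],[0,0,0],[0,0,0],[0,0,0],[0,0,0]])

```text
clock: 29.3
eef_pos: [445.5, 112.4, 345.6]
tcp_rot: [3.142, 0.0, -3.04]
contact_force: [-0.2, -0.2, -0.4]
opening: 0.934
grasp_force: 0.0
```

Run:
```python
from h import *
s=r.sense();print(s['clock'],s['contact_force'])
im=r.grab_frame("wrist");si=r.grab_frame("side");t=r.grab_frame("top")
b=np.full((600,800,3),255,np.uint8)
b[:300,:400]=cv2.resize(si[140:215,270:370],(400,300),interpolation=cv2.INTER_CUBIC)
b[:300,400:]=cv2.resize(t[145:190,225:285],(400,300),interpolation=cv2.INTER_CUBIC)
b[300:,:480]=cv2.resize(im,(480,300),interpolation=cv2.INTER_AREA)
cv2.imwrite("pics/m6.png",b)
```

```text
29.3 [-0.2481 -0.2446 -0.3905]
```

View pics/m6.png

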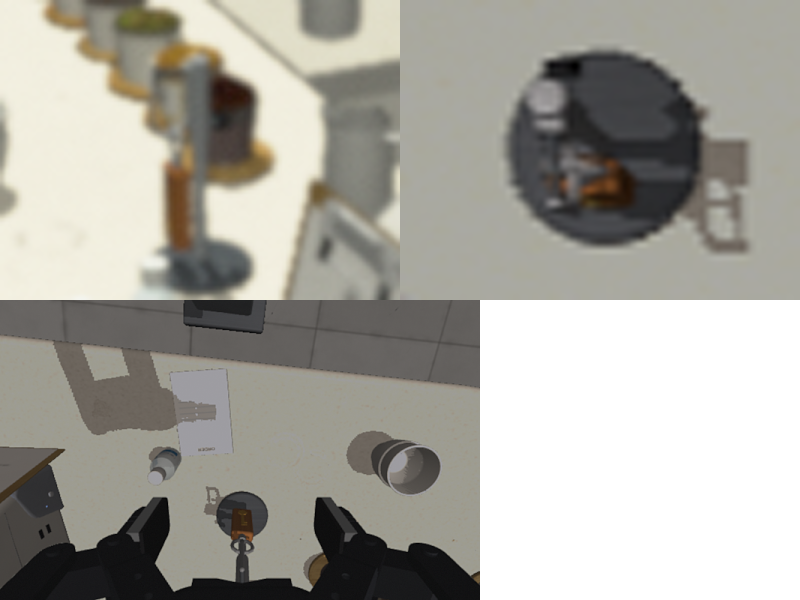

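The paddle hangs upright from the hook (side crop, 178,200) and the bystanders stand where they were. I let it settle.

carry_out(delta_pos=[[0,0,0],[0,0,0],[0,0,0],[0,0,0],[0,0,0],[0,0,0],[0,0,0],[0,0,0]], rot=[[0,0,0],[0,0,0],[0,0,0],[0,0,0],[0,0,0],[0,0,0],[0,0,0],[0,0,0]])

```text
clock: 30.45
eef_pos: [445.7, 112.4, 345.8]
tcp_rot: [3.142, 0.0, -3.04]
contact_force: [0.0, -0.4, 0.6]
opening: 0.936
grasp_force: 0.0
```

carry_out(delta_pos=[[0,0,0],[0,0,0],[0,0,0],[0,0,0],[0,0,0],[0,0,0],[0,0,0],[0,0,0]], rot=[[0,0,0],[0,0,0],[0,0,0],[0,0,0],[0,0,0],[0,0,0],[0,0,0],[0,0,0]])

```text
clock: 31.45
eef_pos: [445.7, 112.4, 345.8]
tcp_rot: [-3.142, 0.0, -3.04]
contact_force: [0.1, -0.1, 0.3]
opening: 0.936
grasp_force: 0.0
```

carry_out(delta_pos=[[0,0,0],[0,0,0],[0,0,0],[0,0,0],[0,0,0],[0,0,0],[0,0,0],[0,0,0]], rot=[[0,0,0],[0,0,0],[0,0,0],[0,0,0],[0,0,0],[0,0,0],[0,0,0],[0,0,0]])

```text
clock: 32.45
eef_pos: [445.7, 112.4, 345.8]
tcp_rot: [-3.142, 0.0, -3.04]
contact_force: [0.5, -1.3, -0.4]
opening: 0.934
grasp_force: 0.0
```

Run:
```python
from h import *
w=[r.grab_frame("wrist") for _ in range(14)]
for a in w:
    m=orange(a)[260:345,290:350];y,x=np.nonzero(m);print(len(x),x.mean().round(2),y.mean().round(2),end="; ")
```

```text
171 36.87 51.09; 171 36.87 51.09; 172 36.8 51.12; 171 36.87 51.09; 171 36.87 51.09; 171 36.87 51.09; 170 36.85 51.04; 170 36.85 51.04; 169 36.79 51.04; 171 36.87 51.09; 171 36.87 51.09; 171 36.87 51.09; 171 36.87 51.09; 170 36.85 51.04;
```

At rest, so I hand it in.

```bash
python3 -c "
from rig import r
print(r.sign_off())"
```

```text
the job is handed in; nothing more can be done
None
```

The paddle is clipped on and hangs at rest from the hook: the gate snapped shut behind the eye and held a tug of about 5 N, the bystanders were left alone, and the job was handed in at about 33 s (no verdict was returned).

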